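# Stack the graduated storage pots on the tile

### The job

Put the set of stacking storage pots together on the white trivet tile: stand the large blue pot in the middle of the tile, seat the medium blue pot in its mouth, the small blue pot in the mouth of the medium one, and close the top with the wooden knob lid. Each piece must sit upright and fully home in the one below, and the finished stack is left standing by itself. Leave the white ramekin, the dough scraper and the kitchen timer where they are.

Things in the scene. Friction and masses are not known exactly. Their poses are not given: they have to be found in the camera images.
- tile: flat white rectangular trivet tile, 130 x 190 x 8 mm (x, y, z), fixed to the worktop; on the left or the right side of the work. Origin: centre of its underside; its top is 8 mm above the origin
- large_pot: largest blue-glazed open round pot, straight outside diameter 68 mm, height 52 mm, flat base, mouth diameter 48 mm. Origin: centre of its underside, z up its axis. 0.25 kg
- medium_pot: medium blue open round pot, outside diameter 58 mm, total height 54 mm, mouth 38 mm; its lowest 8 mm are a plug (41 mm diameter, tapering to 34) that drops into the large pot's mouth until the shoulder rests on the rim. Origin: centre of its underside, z up its axis. Seated, its origin is 44 mm above the large pot's. 0.18 kg
- small_pot: smallest blue open round pot, outside diameter 48 mm, total height 48 mm, mouth 28 mm; its lowest 8 mm are a plug (31 mm diameter, tapering to 24) that drops into the medium pot's mouth until the shoulder rests on the rim. Origin: centre of its underside, z up its axis. Seated, its origin is 46 mm above the medium pot's. 0.12 kg
- lid: wooden lid, 35 mm high: plug 0 to 7 mm (21 mm diameter, tapering to 16) on which it stands and which drops into the small pot's mouth, disc 7 to 13 mm (38 mm diameter), knob above (18 mm diameter from 19 to 32 mm). Origin: centre of its underside, z up its axis. Seated on the rim, its origin is 41 mm above the small pot's. 0.04 kg
- ramekin: bystander: white ramekin, 67 mm diameter, 40 mm high, at the back of the work; not part of the set. Origin: centre of its underside
- scraper: bystander: dough scraper lying flat, steel blade with a wooden grip, 81 x 124 x 16 mm, at the other side of the work from the tile. Origin: centre of its underside
- timer: bystander: cream box-shaped wind-up kitchen timer, 76 x 62 x 62 mm, at the back of the work. Origin: centre of its underside
Not all that is in view belongs to the job. Leave any green look-alike of the large_pot alone.

How it is judged:
At the end, for the whole second after the job is handed in: The large pot stands on the tile with its axis within 15 mm of the tile's centre; medium pot in the large, small in the medium and lid in the small are each seated on the rim below (height within 3 mm, axes within 7 mm); all four are upright within 4 degrees (0.07 rad) and at rest (horizontal distance between large_pot and tile below 0.015 m and z of large_pot in the frame of tile between 0.005 and 0.011 m and horizontal distance between medium_pot and large_pot below 0.007 m and z of medium_pot in the frame of large_pot between 0.041 and 0.047 m and horizontal distance between small_pot and medium_pot below 0.007 m and z of small_pot in the frame of medium_pot between 0.043 and 0.049 m and horizontal distance between lid and small_pot below 0.007 m and z of lid in the frame of small_pot between 0.038 and 0.044 m and angle between each of large_pot, medium_pot, small_pot, lid's own z axis and vertical below 0.07 rad and linear speed of each of large_pot, medium_pot, small_pot, lid below 0.01 m/s and angular speed of each of large_pot, medium_pot, small_pot, lid below 0.1 rad/s); the robot touches nothing.
It fails at once if the ramekin is shifted more than 2 cm or tipped (distance of ramekin from where it was at the start of the episode above 0.02 m or angle between ramekin's own z axis and vertical above 0.3 rad).
It fails at once if the dough scraper is shifted more than 2 cm or tipped (distance of scraper from where it was at the start of the episode above 0.02 m or angle between scraper's own z axis and vertical above 0.3 rad).
It fails at once if the kitchen timer is shifted more than 2 cm or tipped (distance of timer from where it was at the start of the episode above 0.02 m or angle between timer's own z axis and vertical above 0.3 rad).
It also fails if it takes over 112 s, if anything falls off the work surface, if the arm or the gripper's body presses on something with over 40 N, if the wrist force passes 120 N, or if a joint passes its speed limit or range.

### The arm

A 7-joint arm with a two-finger parallel gripper is mounted at the origin on a cart in front of the work surface, level with it; the furniture and walls round the work are solid. World frame = base frame: x ahead of the robot, y to its left, z up, the work surface at z = 0. Lengths are in m, angles in rad, forces in N, time in s.
With the tool pointing down it reaches from about 0.4 to 0.875 m from the base axis. Payload 19.3 kg.
Tool frame: the origin (TCP) lies on the mounting face of the last link; the fingertips stand 173 mm ahead of it and the grasp point (between the pads) lies 155 mm ahead of it; z points along the fingers, y is the line along which they close (so a half turn about z gives the same grasp; the last joint's range is limited). The gripper opens to 85 mm and grips with 20 to 120 N. Pads are 22 mm wide; open, the fingers measure 114 mm over their backs; the gripper's body (76 mm by 85 mm) begins 54 mm behind the grasp point. The pads swing forward as they close: fully open they stand 13 mm farther back than shut.
Start: joints at [-1.322, 0.521, -0.036, 1.599, 0.021, 1.021, -0.113], TCP at [0.196, 0.593, 0.405] pointing down, gripper open.
Joint ranges: [-2.91, 2.91], [-0.3, 2.13], [-1.5, 1.42], [0.17, 2.43], [-1.26, 4.41], [0.16, 1.93], [-2.52, 2.52]. Speed limits (rad/s): [1.89, 1.89, 2.39, 2.39, 3.01, 3.01, 3.01].

### API

Orientations are given as [roll, pitch, yaw] about the fixed x, y, z axes, in that order (R = Rz(yaw) Ry(pitch) Rx(roll)).
In Python, from workcell import bot, vision gives the robot as it stands.
- The arm moves only by the shell command python3 -m creep 'ROWS' [FORCE]. ROWS is JSON, a list that holds one entry, the list of rows, each a list of 7 numbers: the opening, from -1 (shut) to 1 (fully open), then the shift along the tool's x, y, z in cm, then the turn, a rotation vector about the tool's x, y, z in rad. In form: [[[grip, tx, ty, tz, rx, ry, rz], ...]]. A call has 1 to 12 rows; each row shifts and turns the commanded pose from where the row before left it, along the tool's axes as they then stand; what a row does not reach is not made up. A row lasts 1/8 s, in which the tool goes at most 62.5 mm and 10.7 degrees, less where a joint would pass 70% of its speed; a pose out of reach is approached as far as the arm can. A call with a gripper value outside its range is refused whole. The fingers move at their own pace and stop on an object; FORCE is the grip in N (left out, the last holds). Time passes only in rows, so rows that do not move let the fingers close. It gives the time, the measured TCP pose, the force, the opening and the grip force at its end, in the units of the state.
- bot.observe(): the state, without advancing time (a new reading comes with each control period).
- vision.grab_frame(name): name is "scene" or "top"; returns a dict with "image" (400x640x3 uint8, blue, green, red), "depth" (400x640 float32, m along the optical axis (not along the pixel's ray), 0 where there is no reading), "fovy" (degrees; the focal length in pixels is half the picture's height over the tangent of half this angle, whatever the lens; pixels are square), "cx", "cy" (the principal point, pixels), "cam_to_world" (4x4, takes a point from camera to world coordinates). Camera axes: x right, y down, z forward; pixel columns grow to the right and rows downward; lengths in m; the calibration is good to about 2 mm. A picture is of the moment at which its call begins.
- bot.job_done(): hands the job in; it is judged then, once.
The state is a dict: "clock": time; "qpos": joint angles; "qd": joint speeds; "joint_efforts": joint torques, N m; "position": TCP position; "tool_rot": TCP orientation; "force": force on the tool from outside, world axes, zero at the start; "moment": the same for the moment, N m; "grip_width": finger opening in m; "finger_force": force on a finger pad.
Only numpy, scipy, OpenCV 4.12 (cv2) and the standard library are available. Lean on these libraries where they do the work, as an engineer would, in place of code of your own. Each camera call takes 0.05 s, during which the arm holds its last target. There are 200 camera calls.

## Working session

There is one attempt and no reset: what is moved stays moved. The work goes in short steps, Python scripts to look and compute and a shell command to move; the robot and the scene stay as the last step left them, time stands still between calls to the robot, and variables do not carry over. Pictures are saved under pics/ and viewed, at most 14 in all, crops included, and the job is handed in when it is done.

```bash
mkdir -p pics
cat > h.py <<'E'
import numpy as np, cv2
from workcell import bot, vision
def grab(n):
    f=vision.grab_frame(n); im=f["image"]; d=f["depth"]; F=200/np.tan(np.radians(f["fovy"])/2)
    v,u=np.mgrid[:400,:640]
    P=np.stack([(u-f["cx"])/F*d,(v-f["cy"])/F*d,d,np.ones_like(d)],-1)@f["cam_to_world"].T
    P=P[...,:3]; P[d==0]=np.nan
    return im,P,f
E
python3 - <<'E'
from h import *
s=bot.observe(); print({k:np.round(v,3) for k,v in s.items()})
for n in("top","scene"):
    im,P,f=grab(n); cv2.imwrite(f"pics/{n}0.png",im); print(n,np.round(f["cam_to_world"],3),f["fovy"])
E
```

```text
{'clock': np.float64(0.0), 'qpos': array([-1.322,  0.522, -0.036,  1.6  ,  0.021,  1.021, -0.113]), 'qd': array([-0.001, -0.   , -0.001, -0.   , -0.   , -0.002, -0.001]), 'joint_efforts': array([ 0.0000e+00, -9.2712e+01,  1.9800e+00, -3.6991e+01,  1.8000e-02,
        8.0000e-03,  0.0000e+00]), 'position': array([0.196, 0.593, 0.404]), 'tool_rot': array([-3.14 ,  0.   ,  2.823]), 'force': array([-0.875, -0.101,  0.027]), 'moment': array([0.038, 0.051, 0.028]), 'finger_force': np.float64(0.0), 'grip_width': np.float64(0.086)}
top [[ 0.014 -0.991  0.13   0.461]
 [-1.    -0.011  0.025 -0.011]
 [-0.024 -0.131 -0.991  1.138]
 [ 0.     0.     0.     1.   ]] 52.70148681365474
scene [[ 0.502 -0.684  0.529  0.171]
 [-0.864 -0.385  0.323 -0.276]
 [-0.017 -0.619 -0.785  0.722]
 [ 0.     0.     0.     1.   ]] 56.91480263191718
```

View pics/top0.png

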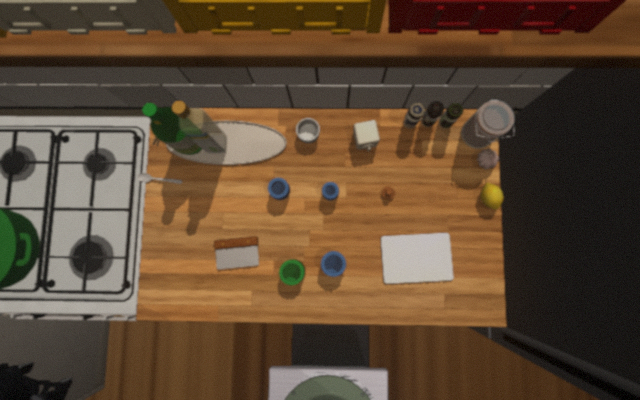

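View pics/scene0.png

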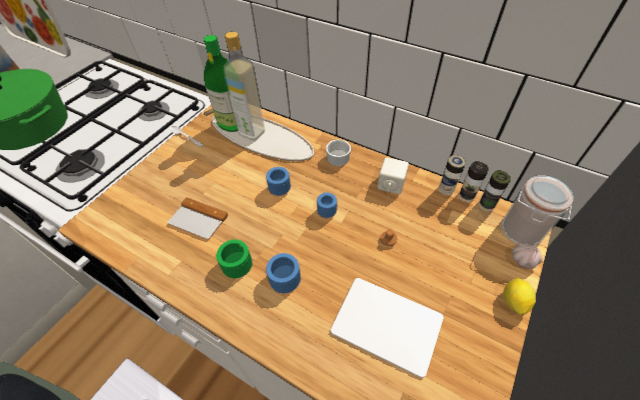

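The top view shows the blue pots at (333,264) for the large one, (279,188) and (330,190). The knob lid is at (388,194), the tile at (417,259) and the scraper at (237,253). The ramekin is at (308,130) and the timer at (367,134).
Things that could be taken for the large pot are the green pot at (292,271), the blue pots at (279,188) and (330,190), and the white ramekin at (308,130). The largest blue one, at (333,264), is my choice. I'll check it in a crop and measure everything.

```bash
cat > m.py <<'E'
from h import *
from scipy.optimize import least_squares
def blue(im):
    h=cv2.cvtColor(im,cv2.COLOR_BGR2HSV); return (h[...,0]>95)&(h[...,0]<125)&(h[...,1]>90)
def circ(Q):
    r=least_squares(lambda p:np.hypot(Q[:,0]-p[0],Q[:,1]-p[1])-p[2],[*Q.mean(0)[:2],.03],loss='soft_l1',f_scale=.002).x; return r
def report(seed):
    for n in("top","scene"):
        im,P,f=grab(n)
        m=blue(im).astype(np.uint8); k,l,st,c=cv2.connectedComponentsWithStats(m)
        for i in range(1,k):
            if st[i,4]<60: continue
            Q=P[l==i]; Q=Q[np.isfinite(Q[:,0])]
            if len(Q)<40 or np.nanmedian(Q[:,0])>.85 or abs(np.median(Q[:,1]))>.5: continue
            zt=np.percentile(Q[:,2],95); R=Q[Q[:,2]>zt-.006]
            # rim annulus midpoint via bounding box of rim points, and circle fit
            mid=(np.percentile(R[:,:2],2,axis=0)+np.percentile(R[:,:2],98,axis=0))/2
            ext=np.percentile(R[:,:2],98,axis=0)-np.percentile(R[:,:2],2,axis=0)
            print(n,"blue px",np.round(c[i]),"n",len(Q),"ztop",round(zt,3),"mid",np.round(mid,4),"ext",np.round(ext,3),"circ",np.round(circ(R),4))
        if seed:
            for nm,(u,v,w) in (dict(lid=(388,194,12),tile=(417,259,45),green=(292,271,17),ramekin=(308,130,15),timer=(367,134,16),scraper=(237,253,26)) if n=="top" else dict(lid=(389,238,13),tile=(388,325,60))).items():
                A=P[v-w:v+w,u-w:u+w].reshape(-1,3); B=im[v-w:v+w,u-w:u+w].reshape(-1,3).astype(int)
                ok=A[:,2]>(.02 if nm in("green","ramekin","timer","lid") else .004)
                if nm=="tile": ok=(B.min(1)>150)
                A=A[ok]; 
                if len(A)<3: print(nm,"few"); continue
                lo,hi=np.percentile(A,[2,98],axis=0); print(n,nm,len(A),"mid",np.round((lo+hi)/2,4)[:2],"ext",np.round(hi-lo,3)[:2],"zmax",round(hi[2],3),"zmed",round(np.median(A[:,2]),3))
                if nm=="tile":
                    r=cv2.minAreaRect(A[:,:2].astype(np.float32)); print(r)
    return
if __name__=="__main__":
    import sys
    report(len(sys.argv)>1)
E
python3 m.py 1; python3 -c "
import cv2;a=cv2.imread('pics/top0.png')[165:300,255:465];b=cv2.imread('pics/scene0.png')[150:375,200:460]
a=cv2.resize(a,(400,257));b=cv2.resize(b,(400,346));cv2.imwrite('pics/c0.png',cv2.vconcat([a,b])[:600])"
```

```text
top blue px [278. 189.] n 136 ztop 0.058 mid [0.6342 0.142 ] ext [0.049 0.049] circ [0.6348 0.1424 0.0228]
top blue px [330. 191.] n 106 ztop 0.05 mid [0.6311 0.001 ] ext [0.039 0.034] circ [0.6307 0.0012 0.0175]
top blue px [332. 265.] n 219 ztop 0.055 mid [ 0.4332 -0.0097] ext [0.055 0.058] circ [ 0.4335 -0.0091  0.0273]
top lid 37 mid [ 0.6309 -0.1599] ext [0.015 0.016] zmax 0.039 zmed 0.033
top tile 3165 mid [nan nan] ext [nan nan] zmax nan zmed nan
((0.4517750144004822, -0.23966065049171448), (0.12777641415596008, 0.18589402735233307), 3.8286643028259277)
top green 283 mid [0.4094 0.1013] ext [0.063 0.064] zmax 0.056 zmed 0.052
top ramekin 188 mid [0.8056 0.0676] ext [0.063 0.062] zmax 0.043 zmed 0.037
top timer 604 mid [ 0.7888 -0.095 ] ext [0.067 0.063] zmax 0.066 zmed 0.061
top scraper 1291 mid [0.4597 0.2621] ext [0.09  0.117] zmax 0.019 zmed 0.01
scene blue px [278. 181.] n 518 ztop 0.055 mid [0.6341 0.1406] ext [0.05  0.052] circ [0.6342 0.1409 0.0234]
scene blue px [326. 205.] n 382 ztop 0.05 mid [ 0.6304 -0.0013] ext [0.042 0.042] circ [ 0.6298 -0.0008  0.0187]
scene blue px [283. 273.] n 1024 ztop 0.054 mid [ 0.4316 -0.0116] ext [0.061 0.063] circ [ 0.4322 -0.0115  0.0286]
scene lid 61 mid [ 0.6299 -0.163 ] ext [0.015 0.016] zmax 0.038 zmed 0.034
scene tile 6524 mid [nan nan] ext [nan nan] zmax nan zmed nan
((0.45405885577201843, -0.2405150979757309), (0.13022948801517487, 0.18968075513839722), 5.652567386627197)
```

View pics/c0.png

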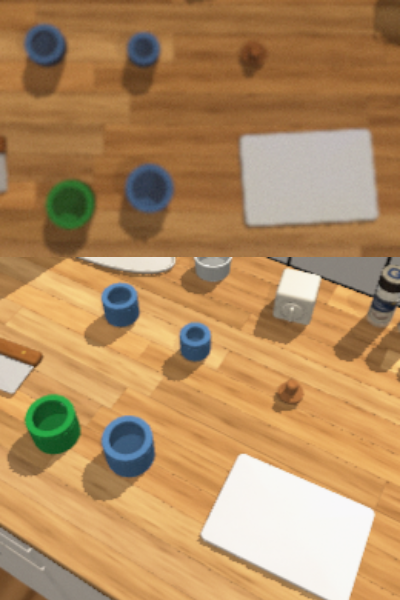

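The crop shows the blue pot that matches the largest size (68 mm), the green look-alike to its left, and the tile to its right. The measured heights are about 52, 54, 48 and 35 mm plus 2 mm of camera bias, and the tile measures 130x190, so they agree with the description. Next I turn to yaw π and travel to above the large pot.

```bash
python3 -m creep '[[[1,0,0,0,0,0,-0.159],[1,0,0,0,0,0,-0.159],[1,-4,0,0,0,0,0],[1,-5,0,0,0,0,0],[1,-5,0,0,0,0,0],[1,-5,0,0,0,0,0],[1,-4.6,0,0,0,0,0],[1,0,-4,0,0,0,0],[1,0,-5,0,0,0,0],[1,0,-5,0,0,0,0],[1,0,-5,0,0,0,0],[1,0,-5,0,0,0,0]]]'
python3 -m creep '[[[1,0,-5,0,0,0,0],[1,0,-5,0,0,0,0],[1,0,-5,0,0,0,0],[1,0,-5,0,0,0,0],[1,0,-5,0,0,0,0],[1,0,-5,0,0,0,0],[1,0,-4,0,0,0,0],[1,0,-2.3,3,0,0,0],[1,0,0,4,0,0,0],[1,0,0,3,0,0,0],[1,0,0,0,0,0,0],[1,0,0,0,0,0,0]]]'
python3 -c "
from h import *
s=bot.observe();print(s['position'],s['tool_rot'],s['qpos'])"
```

```text
clock: 1.7
position: [0.4315, 0.3516, 0.4046]
tool_rot: [-3.141, 0.0, 3.141]
force: [1.3, -0.1, -0.3]
grip_width: 0.0852
finger_force: 0.0
clock: 3.2
position: [0.4317, -0.0097, 0.3056]
tool_rot: [3.142, 0.001, 3.141]
force: [0.5, 0.3, 1.0]
grip_width: 0.0858
finger_force: 0.0
[ 0.43172788 -0.0096874   0.30563059] [3.14155060e+00 7.86832685e-04 3.14071802e+00] [-0.15630858  0.38217893  0.05130925  2.1824085  -0.03499107  0.57695375
  1.49054196]
```

```bash
python3 -m creep '[[[1,-0.1,-0.1,3,0,0,0],[1,0,0,3,0,0,0],[1,0,0,3,0,0,0],[1,0,0,2,0,0,0],[1,0,0,1,0,0,0],[1,0,0,0,0,0,0],[-1,0,0,0,0,0,0],[-1,0,0,0,0,0,0],[-1,0,0,0,0,0,0],[-1,0,0,0,0,0,0],[-1,0,0,0,0,0,0],[-1,0,0,0,0,0,0]]]' 40
```

```text
clock: 4.7
position: [0.4327, -0.0107, 0.1859]
tool_rot: [3.141, 0.002, 3.14]
force: [-2.1, 0.2, 13.8]
grip_width: 0.0674
finger_force: 41.0
```

```bash
python3 -m creep '[[[-1,0,0,-2,0,0,0],[-1,0,0,-3,0,0,0],[-1,0,0,-2,0,0,0],[-1,0,-3,0,0,0,0],[-1,0,-4,0,0,0,0],[-1,-1,-4,0,0,0,0],[-1,-1,-4,0,0,0,0],[-1,0,-4,0,0,0,0],[-1,0,-3,0,0,0,0],[-1,0,-0.9,0,0,0,0],[-1,0,0,0,0,0,0],[-1,0,0,0,0,0,0]]]' 40
python3 -c "
from h import *
for n in('top','scene'):
  im,P,f=grab(n);cv2.imwrite(f'pics/{n}1.png',im)
a=cv2.imread('pics/scene1.png')[200:400,260:520];b=cv2.imread('pics/top1.png')[170:320,320:515]
cv2.imwrite('pics/c1.png',cv2.vconcat([cv2.resize(a,(390,300)),cv2.resize(b,(390,300))]))"
```

```text
clock: 6.2
position: [0.4524, -0.2386, 0.2549]
tool_rot: [3.141, 0.0, -3.141]
force: [-0.7, -0.4, -3.2]
grip_width: 0.0671
finger_force: 47.0
```

View pics/c1.png

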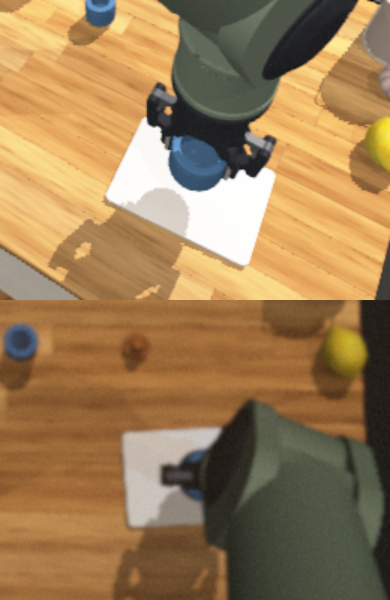

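The crop shows the large pot held level between the fingers, over the tile. Now I lower it.

```bash
python3 -m creep '[[[-1,0,-0.1,3,0,0,0],[-1,0,0,2,0,0,0],[-1,0,0,0.7,0,0,0],[-1,0,0,0.2,0,0,0],[-1,0,0,0.1,0,0,0],[-1,0,0,0,0,0,0]]]' 40
```

```text
clock: 7.05
position: [0.4524, -0.2408, 0.1952]
tool_rot: [-3.141, 0.001, 3.141]
force: [-0.5, -1.0, -2.6]
grip_width: 0.0673
finger_force: 47.0
```

```bash
python3 -m creep '[[[-1,0,0,0.1,0,0,0],[-1,0,0,0.1,0,0,0],[-1,0,0,0,0,0,0]]]' 40
```

```text
clock: 7.42
position: [0.4523, -0.2408, 0.1939]
tool_rot: [-3.141, 0.001, 3.141]
force: [-5.9, 2.5, 26.9]
grip_width: 0.0669
finger_force: 49.5
```

```bash
python3 -m creep '[[[-0.2,0,0,0,0,0,0],[1,0,0,0,0,0,0],[1,0,0,0,0,0,0],[1,0,0,0,0,0,0],[1,0,0,0,0,0,0],[1,0,0,-2,0,0,0],[1,0,0,-4,0,0,0],[1,0,0,-5,0,0,0],[1,-1.82,3.82,0,0,0,0],[1,-1.82,3.82,0,0,0,0],[1,-1.82,3.82,0,0,0,0],[1,-1.82,3.82,0,0,0,0]]]'
python3 -m creep '[[[1,-1.82,3.82,0,0,0,0],[1,-1.82,3.82,0,0,0,0],[1,-1.82,3.82,0,0,0,0],[1,-1.82,3.82,0,0,0,0],[1,-1.82,3.82,0,0,0,0],[1,-1.82,3.82,0,0,0,0],[1,0,0,2,0,0,0],[1,0,0,2,0,0,0],[1,0,0,0,0,0,0],[1,0,0,0,0,0,0]]]'
python3 - <<'E'
from m import *
report(0)
E
```

```text
clock: 8.93
position: [0.5256, -0.0867, 0.3028]
tool_rot: [-3.142, 0.0, 3.141]
force: [0.7, -0.0, -0.0]
grip_width: 0.0854
finger_force: 0.0
clock: 10.18
position: [0.6346, 0.1403, 0.2631]
tool_rot: [-3.141, 0.0, 3.14]
force: [0.3, 0.1, -0.1]
grip_width: 0.0857
finger_force: 0.0
top blue px [330. 191.] n 127 ztop 0.051 mid [6.297e-01 6.000e-04] ext [0.041 0.038] circ [0.6304 0.0013 0.0177]
top blue px [418. 258.] n 218 ztop 0.063 mid [ 0.4536 -0.2367] ext [0.057 0.06 ] circ [ 0.4531 -0.238   0.028 ]
scene blue px [278. 181.] n 516 ztop 0.056 mid [0.634  0.1408] ext [0.051 0.053] circ [0.6342 0.1408 0.0236]
scene blue px [326. 205.] n 381 ztop 0.05 mid [ 6.295e-01 -5.000e-04] ext [0.042 0.043] circ [ 0.6299 -0.0007  0.0189]
scene blue px [389. 317.] n 1252 ztop 0.061 mid [ 0.4512 -0.2398] ext [0.061 0.061] circ [ 0.4514 -0.24    0.0286]
```

```bash
python3 -m creep '[[[1,0,0,3,0,0,0],[1,0,0,3,0,0,0],[1,0,0,1.3,0,0,0],[1,0,0,0,0,0,0],[-1,0,0,0,0,0,0],[-1,0,0,0,0,0,0],[-1,0,0,0,0,0,0],[-1,0,0,0,0,0,0],[-1,0,0,0,0,0,0],[-1,0,0,0,0,0,0],[-1,0,0,0,0,0,0]]]' 35
python3 -m creep '[[[-1,0,0,-2,0,0,0],[-1,0,0,-3,0,0,0],[-1,0,0,-4,0,0,0],[-1,0,0,-3,0,0,0],[-1,0,0,-2,0,0,0],[-1,0,0,0,0,0,0],[-1,0,0,0,0,0,0]]]'
```

```text
clock: 11.65
position: [0.635, 0.1412, 0.1912]
tool_rot: [3.141, 0.002, 3.141]
force: [-1.1, -1.3, 8.8]
grip_width: 0.0577
finger_force: 36.1
clock: 12.52
position: [0.6343, 0.1411, 0.3295]
tool_rot: [-3.141, -0.0, 3.141]
force: [0.4, 0.0, -2.6]
grip_width: 0.0578
finger_force: 38.3
```

```bash
python3 -m creep '[[[-1,1.82,-3.82,0,0,0,0],[-1,1.82,-3.82,0,0,0,0],[-1,1.82,-3.82,0,0,0,0],[-1,1.82,-3.82,0,0,0,0],[-1,1.82,-3.82,0,0,0,0],[-1,1.82,-3.82,0,0,0,0],[-1,1.82,-3.82,0,0,0,0],[-1,1.82,-3.82,0,0,0,0],[-1,1.82,-3.82,0,0,0,0],[-1,1.82,-3.82,0,0,0,0],[-1,0,0,0,0,0,0],[-1,0,0,0,0,0,0]]]'
python3 - <<'E'
from h import *
im,P,f=grab('scene');cv2.imwrite('pics/c2.png',cv2.resize(im[180:380,290:490],(500,500)))
E
```

```text
clock: 14.02
position: [0.4522, -0.2404, 0.3292]
tool_rot: [3.141, -0.001, 3.141]
force: [-0.2, 0.0, -2.7]
grip_width: 0.0577
finger_force: 38.5
```

View pics/c2.png

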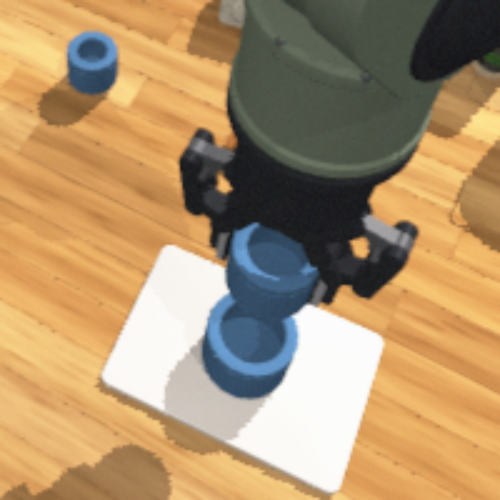

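The picture shows the medium pot level over the large pot's mouth, crop (250,330). I lower it in fine steps at the end.

```bash
python3 -m creep '[[[-1,0,0,3,0,0,0],[-1,0,0,3,0,0,0],[-1,0,0,1,0,0,0],[-1,0,0,0.6,0,0,0],[-1,0,0,0.4,0,0,0],[-1,0,0,0.3,0,0,0],[-1,0,0,0.1,0,0,0],[-1,0,0,0,0,0,0]]]'
```

```text
clock: 15.08
position: [0.4522, -0.2408, 0.2459]
tool_rot: [-3.141, 0.0, 3.141]
force: [-0.6, 0.3, -2.0]
grip_width: 0.058
finger_force: 38.5
```

```bash
python3 -m creep '[[[-1,0,0,0.1,0,0,0],[-1,0,0,0.1,0,0,0],[-1,0,0,0.1,0,0,0],[-1,0,0,0,0,0,0]]]'
```

```text
clock: 15.58
position: [0.4522, -0.2407, 0.2431]
tool_rot: [-3.142, 0.0, 3.141]
force: [-1.8, 1.0, 11.0]
grip_width: 0.058
finger_force: 39.5
```

Contact came at the predicted height, so the pot is seated. I release it and go to the small pot.

```bash
python3 -m creep '[[[-0.2,0,0,0,0,0,0],[1,0,0,0,0,0,0],[1,0,0,0,0,0,0],[1,0,0,0,0,0,0],[1,0,0,0,0,0,0],[1,0,0,-2,0,0,0],[1,0,0,-4,0,0,0],[1,0,0,-4,0,0,0],[1,-2.54,3.44,0,0,0,0],[1,-2.54,3.44,0,0,0,0],[1,-2.54,3.44,0,0,0,0],[1,-2.54,3.44,0,0,0,0]]]'
python3 -m creep '[[[1,-2.54,3.44,0,0,0,0],[1,-2.54,3.44,0,0,0,0],[1,-2.54,3.44,2,0,0,0],[1,0,0,4,0,0,0],[1,0,0,3,0,0,0],[1,0,0,0,0,0,0],[1,0,0,0,0,0,0]]]'
python3 - <<'E'
from m import *
report(0)
E
```

```text
clock: 17.08
position: [0.5546, -0.102, 0.3428]
tool_rot: [-3.141, 0.0, 3.141]
force: [0.5, -1.3, 0.4]
grip_width: 0.0855
finger_force: 0.0
clock: 17.95
position: [0.6306, -0.0002, 0.2539]
tool_rot: [-3.142, 0.001, 3.141]
force: [-0.7, -0.4, 1.4]
grip_width: 0.0854
finger_force: 0.0
top blue px [421. 256.] n 252 ztop 0.108 mid [ 0.4529 -0.2377] ext [0.052 0.049] circ [ 0.4538 -0.2377  0.0235]
scene blue px [326. 205.] n 383 ztop 0.05 mid [ 0.6299 -0.0009] ext [0.042 0.042] circ [ 0.6296 -0.0007  0.0187]
scene blue px [390. 313.] n 1524 ztop 0.107 mid [ 0.4518 -0.24  ] ext [0.052 0.051] circ [ 0.4517 -0.2399  0.0237]
```

```bash
python3 -m creep '[[[1,0,0,3,0,0,0],[1,0,0,2.5,0,0,0],[1,0,0,0.9,0,0,0],[1,0,0,0,0,0,0],[-1,0,0,0,0,0,0],[-1,0,0,0,0,0,0],[-1,0,0,0,0,0,0],[-1,0,0,0,0,0,0],[-1,0,0,0,0,0,0],[-1,0,0,0,0,0,0],[-1,0,0,0,0,0,0]]]' 30
python3 -m creep '[[[-1,0,0,-2,0,0,0],[-1,0,0,-4,0,0,0],[-1,0,0,-5,0,0,0],[-1,0,0,-5,0,0,0],[-1,0,0,-2,0,0,0],[-1,0,0,0,0,0,0],[-1,0,0,0,0,0,0]]]'
```

```text
clock: 19.42
position: [0.6305, -0.0001, 0.1898]
tool_rot: [3.141, 0.001, 3.141]
force: [-2.0, 1.0, 8.5]
grip_width: 0.048
finger_force: 29.7
clock: 20.3
position: [0.6299, -0.0001, 0.3683]
tool_rot: [-3.142, -0.001, 3.141]
force: [0.4, 0.9, -1.2]
grip_width: 0.048
finger_force: 31.3
```

```bash
python3 -m creep '[[[-1,2.54,-3.44,0,0,0,0],[-1,2.54,-3.44,0,0,0,0],[-1,2.54,-3.44,0,0,0,0],[-1,2.54,-3.44,0,0,0,0],[-1,2.54,-3.44,0,0,0,0],[-1,2.54,-3.44,0,0,0,0],[-1,2.54,-3.44,0,0,0,0],[-1,0,0,0,0,0,0],[-1,0,0,3,0,0,0],[-1,0,0,2,0,0,0],[-1,0,0,0.5,0,0,0],[-1,0,0,0,0,0,0]]]'
python3 - <<'E'
from h import *
im,P,f=grab('scene');cv2.imwrite('pics/c3.png',cv2.resize(im[180:380,290:490],(500,500)))
E
```

```text
clock: 21.8
position: [0.4525, -0.2404, 0.3136]
tool_rot: [3.141, -0.001, 3.141]
force: [-0.2, 0.2, -0.9]
grip_width: 0.0481
finger_force: 31.4
```

View pics/c3.png

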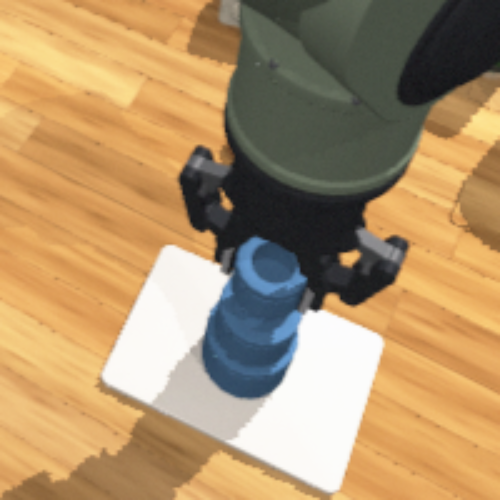

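The picture shows the small pot level and in line over the medium one, around crop (265,290). I lower it.

```bash
python3 -m creep '[[[-1,0,0,1,0,0,0],[-1,0,0,0.6,0,0,0],[-1,0,0,0.4,0,0,0],[-1,0,0,0.2,0,0,0],[-1,0,0,0.1,0,0,0],[-1,0,0,0.1,0,0,0],[-1,0,0,0,0,0,0]]]'
```

```text
clock: 22.72
position: [0.4522, -0.2407, 0.2897]
tool_rot: [-3.142, 0.0, 3.141]
force: [0.3, 0.5, -1.4]
grip_width: 0.048
finger_force: 31.4
```

```bash
python3 -m creep '[[[-1,0,0,0.1,0,0,0],[-1,0,0,0.1,0,0,0],[-1,0,0,0,0,0,0]]]'
```

```text
clock: 23.1
position: [0.4522, -0.2407, 0.2878]
tool_rot: [-3.142, 0.0, 3.141]
force: [0.0, 0.3, 2.6]
grip_width: 0.048
finger_force: 31.6
```

```bash
python3 -m creep '[[[-1,0,0,0.05,0,0,0],[-0.3,0,0,0,0,0,0],[1,0,0,0,0,0,0],[1,0,0,0,0,0,0],[1,0,0,0,0,0,0],[1,0,0,0,0,0,0],[1,0,0,-2,0,0,0],[1,0,0,-4,0,0,0],[1,0,0,-4,0,0,0],[1,-3.56,1.57,0,0,0,0],[1,-3.56,1.57,0,0,0,0],[1,-3.56,1.57,0,0,0,0]]]'
python3 -m creep '[[[1,-3.56,1.57,0,0,0,0],[1,-3.56,1.57,0,0,0,0],[1,0,0,4,0,0,0],[1,0,0,4,0,0,0],[1,0,0,3,0,0,0],[1,0,0,0,0,0,0],[1,0,0,0,0,0,0]]]'
python3 - <<'E'
from m import *
report(0)
im,P,f=grab('scene');cv2.imwrite('pics/c4.png',cv2.resize(im[160:360,290:490],(500,500)))
E
```

```text
clock: 24.6
position: [0.5601, -0.1932, 0.3873]
tool_rot: [-3.142, 0.0, 3.141]
force: [-1.0, -1.0, -0.1]
grip_width: 0.0855
finger_force: 0.0
clock: 25.48
position: [0.6306, -0.1625, 0.2784]
tool_rot: [-3.141, 0.001, 3.141]
force: [-0.2, 0.2, -0.3]
grip_width: 0.0852
finger_force: 0.0
scene blue px [392. 310.] n 1742 ztop 0.147 mid [ 0.4519 -0.2398] ext [0.042 0.042] circ [ 0.4518 -0.24    0.0189]
```

View pics/c4.png

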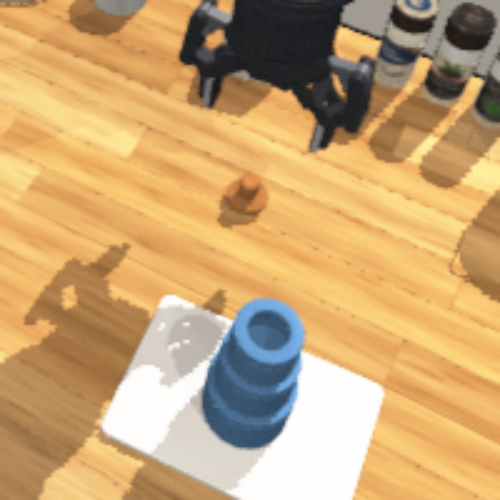

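The picture shows the three pots stacked upright, at crop (250,370), with the top rim at 0.147 m where 0.146 is expected. The lid is at crop (247,193) under the open gripper. I grip the knob.

```bash
python3 -m creep '[[[1,0,0,4,0,0,0],[1,0,0,3,0,0,0],[1,0,0,1.6,0,0,0],[1,0,0,0.2,0,0,0],[1,0,0,0,0,0,0],[-0.5,0,0,0,0,0,0],[-1,0,0,0,0,0,0],[-1,0,0,0,0,0,0],[-1,0,0,0,0,0,0],[-1,0,0,0,0,0,0],[-1,0,0,0,0,0,0],[-1,0,0,0,0,0,0]]]' 25
python3 -m creep '[[[-1,0,0,0,0,0,0],[-1,0,0,0,0,0,0]]]'
```

```text
clock: 27.12
position: [0.6304, -0.1624, 0.1893]
tool_rot: [-3.142, 0.0, 3.141]
force: [-0.1, -0.1, 4.5]
grip_width: 0.017
finger_force: 24.4
clock: 27.38
position: [0.6303, -0.1624, 0.1893]
tool_rot: [-3.142, 0.0, 3.141]
force: [-0.7, -0.5, 5.4]
grip_width: 0.0163
finger_force: 24.5
```

```bash
python3 -m creep '[[[-1,0,0,-2,0,0,0],[-1,0,0,-4,0,0,0],[-1,0,0,-5,0,0,0],[-1,0,0,-5,0,0,0],[-1,0,0,-4,0,0,0],[-1,0,0,-1,0,0,0],[-1,0,0,0,0,0,0]]]'
python3 - <<'E'
from h import *
im,P,f=grab('scene');cv2.imwrite('pics/c5.png',cv2.resize(im[100:260,320:520],(750,600),interpolation=cv2.INTER_CUBIC))
E
```

```text
clock: 28.25
position: [0.6301, -0.1623, 0.3999]
tool_rot: [-3.141, 0.001, 3.141]
force: [0.5, 0.1, -0.2]
grip_width: 0.0166
finger_force: 24.6
```

View pics/c5.png

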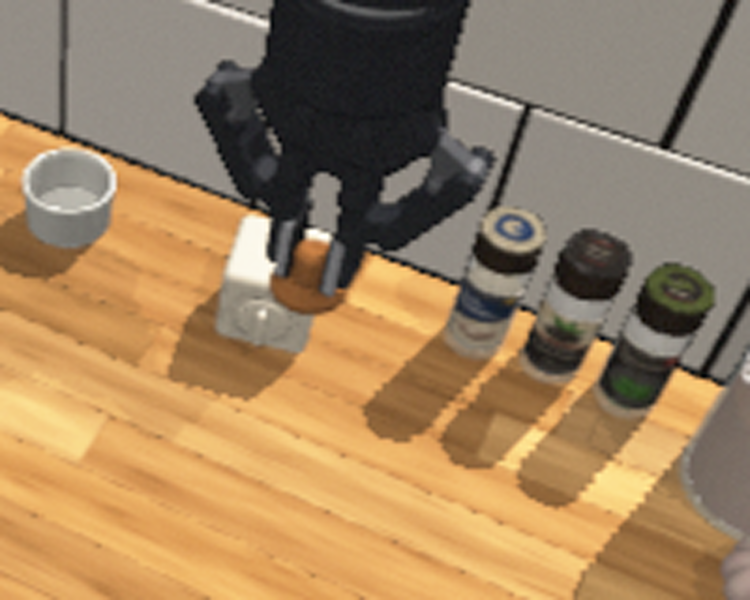

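The picture shows the lid gripped by its knob and level, at crop (310,280). I carry it over the stack.

```bash
python3 -m creep '[[[-1,3.56,-1.57,0,0,0,0],[-1,3.56,-1.57,0,0,0,0],[-1,3.56,-1.57,0,0,0,0],[-1,3.56,-1.57,0,0,0,0],[-1,3.56,-1.57,0,0,0,0],[-1,0,0,0,0,0,0],[-1,0,0,3,0,0,0],[-1,0,0,2,0,0,0],[-1,0,0,0,0,0,0],[-1,0,0,0,0,0,0]]]'
python3 - <<'E'
from h import *
im,P,f=grab('scene');cv2.imwrite('pics/c6.png',cv2.resize(im[200:360,310:470],(600,600),interpolation=cv2.INTER_CUBIC))
h=cv2.cvtColor(im,cv2.COLOR_BGR2HSV)
v,u=np.mgrid[:400,:640]
m=(h[...,0]<18)&(h[...,1]>110)&(P[...,2]>.12)&(P[...,2]<.2)&(np.hypot(P[...,0]-.452,P[...,1]+.24)<.04)
Q=P[m];print(len(Q))
D=Q[Q[:,2]<np.percentile(Q[:,2],40)+.0]
for A in(Q,D):
  lo,hi=np.percentile(A,[2,98],axis=0);print(np.round((lo+hi)/2,4),np.round(hi-lo,4))
E
```

```text
clock: 29.55
position: [0.4525, -0.2406, 0.3494]
tool_rot: [3.142, -0.0, 3.141]
force: [0.2, 0.0, 0.1]
grip_width: 0.0165
finger_force: 24.6
279
[ 0.4475 -0.2416  0.1835] [0.024  0.0289 0.0264]
[ 0.4426 -0.2413  0.1718] [0.0155 0.0289 0.0043]
```

View pics/c6.png

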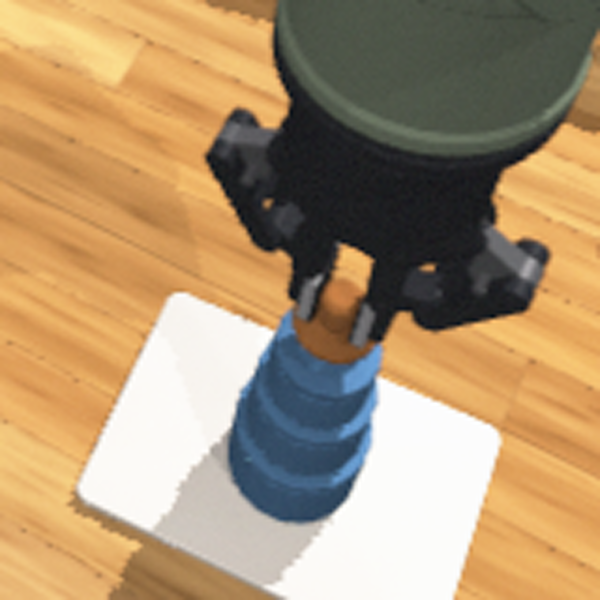

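The picture shows the lid level above the top rim, at crop (338,335), and its disc edge puts its centre near x = 0.453. I lower it.

```bash
python3 -m creep '[[[-1,0,0,1,0,0,0],[-1,0,0,0.5,0,0,0],[-1,0,0,0.2,0,0,0],[-1,0,0,0.1,0,0,0],[-1,0,0,0.1,0,0,0],[-1,0,0,0.1,0,0,0],[-1,0,0,0,0,0,0]]]'
```

```text
clock: 30.48
position: [0.4522, -0.2407, 0.3292]
tool_rot: [-3.142, 0.0, 3.141]
force: [0.2, -0.5, 0.4]
grip_width: 0.0165
finger_force: 24.6
```

```bash
python3 -m creep '[[[-1,0,0,0.1,0,0,0],[-1,0,0,0.1,0,0,0],[-1,0,0,0,0,0,0]]]'
```

```text
clock: 30.85
position: [0.4524, -0.241, 0.3279]
tool_rot: [-3.141, 0.001, 3.14]
force: [-2.2, -0.1, 13.8]
grip_width: 0.0164
finger_force: 25.4
```

Contact came at the predicted 0.328. I release, back off upwards and inspect.

```bash
python3 -m creep '[[[-0.4,0,0,0,0,0,0],[0,0,0,0,0,0,0],[0.5,0,0,0,0,0,0],[1,0,0,0,0,0,0],[1,0,0,-1,0,0,0],[1,0,0,-3,0,0,0],[1,0,0,-4,0,0,0],[1,-3,3,0,0,0,0],[1,-3,4,0,0,0,0],[1,-3,4,0,0,0,0],[1,0,4,0,0,0,0],[1,0,0,0,0,0,0]]]'
python3 - <<'E'
from m import *
report(0)
im,P,f=grab('scene');cv2.imwrite('pics/c7.png',cv2.resize(im[200:360,310:470],(600,600),interpolation=cv2.INTER_CUBIC))
h=cv2.cvtColor(im,cv2.COLOR_BGR2HSV)
m=(h[...,0]<18)&(h[...,1]>110)&(P[...,2]>.12)&(P[...,2]<.2)&(np.hypot(P[...,0]-.452,P[...,1]+.24)<.04)
Q=P[m];K=Q[Q[:,2]>.168];D=Q[Q[:,2]<.164]
for A in(K,D):
  lo,hi=np.percentile(A,[2,98],axis=0);print(len(A),np.round((lo+hi)/2,4),np.round(hi-lo,4),hi[2])
E
```

```text
clock: 32.35
position: [0.5426, -0.0878, 0.4077]
tool_rot: [3.141, 0.0, -3.138]
force: [-0.2, -0.5, -0.2]
grip_width: 0.0855
finger_force: 0.0
scene blue px [390. 316.] n 1309 ztop 0.146 mid [ 0.4481 -0.24  ] ext [0.036 0.044] circ [ 0.4527 -0.2397  0.0216]
92 [ 0.4513 -0.2404  0.172 ] [0.0141 0.0155 0.0075] 0.17573698958583872
261 [ 0.45   -0.2398  0.156 ] [0.0284 0.0329 0.0138] 0.1628755981164006
```

View pics/c7.png

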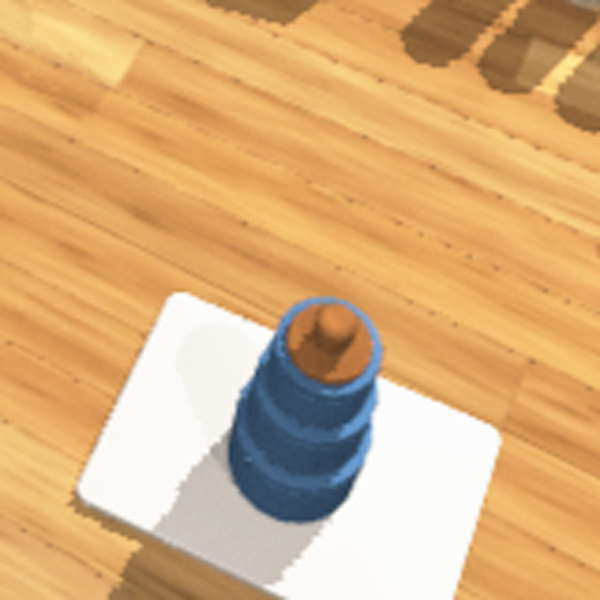

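The picture shows the lid seated and centred on the small pot, at crop (333,340). Its top reads 0.176 m where 0.174 is expected, and the stack is upright in the middle of the tile with the gripper clear.

```bash
python3 -c "
from workcell import bot
print(bot.job_done())"
```

```text
the job is handed in; nothing more can be done
None
```

The four-piece stack stands upright by itself in the middle of the tile, and I handed the job in at about 32 s; every seating height I measured was within 2 mm of the expected value, the ramekin, scraper and timer were not handled, and no verdict came back.

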